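# Raise a spare valve on the cam lift

### The job

The spare valve has fallen over on the bench: stand it upright, cap up, on the flat plate of the cam lift and let go of it. Then take the black sleeve of the cam lever and swing the lever up until it stands straight up, where the plate is at its highest, and finish while still holding the lever there, because its spring would pull it back down. Leave the carton, the paper roll and the jar where they are.

Things in the scene. Friction and masses are not known exactly. Their poses are not given: they have to be found in the camera images.
- valve_center (a point): Centre of the loose spare valve (0.2 to 0.45 kg, 95 mm tall): aluminium block 42 x 42 mm, 68 mm tall, at the base; then a brass stem 24 mm thick, 18 mm long; then a dark cap 30 mm in diameter. On its axis, 47.5 mm from the base; z runs base to cap, x and y square to the block's faces. It starts lying on the bench on a flat side, axis 21 mm up, cap roughly towards the robot, its x axis up.
- plate_top (a point): Centre of the top of the lift plate: flat aluminium, 120 x 120 x 10 mm, no rim, on the fixed cam lift; about 113 mm above the bench at the start, it only moves up and down (16 mm of lift). Axes of the stand: z up, x from the lever's resting side towards the low black reading head, which stands 88 mm from the plate's centre, top 142 mm above the bench.
- cam_lever (a joint): Lever angle about the level shaft (stand's y), rad. 0: at rest on its stop, pointing to the stand's -x, 7 degrees above level; grows as it swings up; at 1.45 it points straight up and the lift is highest; beyond (to 2.0) the plate sinks again. A spring always pulls it back to 0: about 3 to 5 N at the sleeve.
- shaft (a point): Point on the shaft's axis beside the middle of the sleeve, 75 mm above the bench, 145 mm from the plate's centre in the stand's -y direction. Fixed; axes of the stand (y along the shaft, z up). The sleeve's centre moves about it on an upright circle of 120 mm radius.
- sleeve: Black round grip sleeve at the lever's end, 18 mm in diameter, 80 mm long, level, parallel to the shaft, on the side away from the plate; it spins freely on its pin, so a hand can keep its direction while the lever swings. Origin at its centre, y along its length; about 90 mm above the bench at rest, 195 mm with the lever straight up.
- lift_plate: The same lift plate, origin at the centre of its underside.
- valve: The same valve, origin at the centre of its base, z axis towards its cap.
- carton: Bystander: small cardboard carton 100 x 75 x 60 mm, origin at the centre of its underside.
- roll: Bystander: standing paper tube, 84 mm in diameter, 70 mm tall, origin at the centre of its underside.
- jar: Bystander: closed grey jar, 64 mm in diameter, 80 mm tall, origin at the centre of its underside.

How it is judged (in metres and radians):
On the way, in this order (a step that is already met when the one before it is completed fails the run):
1. the valve stands upright on the lift plate, let go, with the lever still down (angle between valve_center's own z axis and vertical below 0.1 rad and z of valve_center in the frame of plate_top between 0.042 and 0.053 m and x of valve_center in the frame of plate_top between -0.045 and 0.045 m and y of valve_center in the frame of plate_top between -0.045 and 0.045 m and contact force between valve and the arm below 0.1 N and contact force between valve and the fingers below 0.1 N and value of joint cam_lever below 0.4 rad), for 0.2 s.
2. the lever is swung up to the highest lift (value of joint cam_lever between 1.27 and 1.63 rad and contact force between sleeve and the fingers above 1 N), for 0.2 s.
At the end, for the whole second after the job is handed in: Fingers hold the sleeve (over 1 N), lever still and within 0.18 rad of straight up; valve cap up on the plate alone, within 0.1 rad of upright, axis within 45 mm of the plate's centre in x and y, untouched by the robot; carton, roll and jar within 30 mm of their starts (all of step 2 and velocity of joint cam_lever between -0.1 and 0.1 rad/s and angle between valve_center's own z axis and vertical below 0.1 rad and z of valve_center in the frame of plate_top between 0.042 and 0.053 m and x of valve_center in the frame of plate_top between -0.045 and 0.045 m and y of valve_center in the frame of plate_top between -0.045 and 0.045 m and contact force between valve and lift_plate above 0.8 N and contact force between valve and the arm below 0.1 N and contact force between valve and the fingers below 0.1 N and linear speed of valve below 0.03 m/s and distance of each of carton, roll, jar from where it was at the start of the episode below 0.03 m); the arm keeps its last pose, push and grip.
It fails at once if a bystander (carton, roll or jar) is pushed away or knocked over (distance of any of carton, roll, jar from where it was at the start of the episode above 0.03 m or angle between any of carton, roll, jar's own z axis and vertical above 0.5 rad).
It also fails if it takes over 53 s, if anything falls off the work surface, if the arm or the gripper's body presses on something with over 40 N, if the wrist force passes 120 N, or if a joint passes its speed limit or range.

### The arm

A 6-joint arm with a two-finger parallel gripper is mounted at the origin on the work surface. World frame = base frame: x ahead of the robot, y to its left, z up, the work surface at z = 0. Lengths are in mm, angles in rad, forces in N, time in s.
With the tool pointing down it reaches from about 400 to 925 mm from the base axis. Payload 12.5 kg.
Tool frame: the origin (TCP) lies between the finger pads; the fingertips stand 14 mm ahead of it and the grasp point (between the pads) lies 5 mm behind it; x points along the fingers, y is the direction in which the jaws open and shut, and the axes are right-handed (so a half turn about x gives the same grasp; the last joint's range is limited). The gripper opens to 95 mm and grips with 3 to 60 N. Pads are 20 mm wide; open, the fingers measure 119 mm over their backs; the gripper's body (75 mm by 180 mm) begins 59 mm behind the grasp point.
Start: joints at [-1.391, 0.491, 1.559, -0, 1.092, -0.106], TCP at [176.226, -599.661, 195.061] pointing down, gripper open.
Joint ranges: [-3.1, 3.1], [-0.84, 2.19], [0.05, 2.79], [-1.13, 4.28], [0.06, 2.93], [-2.69, 2.69]. Speed limits (rad/s): [2.22, 2.22, 2.79, 3.14, 3.14, 3.14].

### API

Orientations are given as [roll, pitch, yaw] about the fixed x, y, z axes, in that order (R = Rz(yaw) Ry(pitch) Rx(roll)).
In Python, from cell import env, cams gives the robot as it stands.
- The arm moves only by the tool carry_out, never from a script. Its arguments are lists of equal length, an entry for each row: "grip": the closure, from -1 (fully open) to 1 (shut); "linear": the shift along the tool's x, y, z scaled (see below), a list of three; "turn": the turn about the tool's x scaled (see below). In form: {"grip": [grip, ...], "linear": [[tx, ty, tz], ...], "turn": [turn, ...]}. A call has 1 to 5 rows; each row shifts and turns the commanded pose from where the row before left it, along the tool's axes as they then stand; what a row does not reach is not made up. The controller multiplies each number of a shift by 0.5 m and each number of a turn by 180 degrees. A row lasts 1/10 s, in which the tool goes at most 50 mm and 8.59 degrees, less where a joint would pass 70% of its speed; a pose out of reach is approached as far as the arm can. A call with a number of a shift or a turn outside -1 to 1 is refused whole. A call with a gripper value outside its range is refused whole. The fingers move at their own pace and stop on an object; the grip force is fixed at half the most. Time passes only in rows, so rows that do not move let the fingers close. It gives the time, the measured TCP pose, the force and the opening at its end, in the units of the state.
- env.state(): the state, without advancing time (a new reading comes with each control period).
- cams.read_camera(name): name is "scene" or "top"; returns the picture (400x640x3 uint8, blue, green, red); there is no depth.
- cams.camera_info(name): a dict with "fx", "fy", "cx", "cy" (pixels), "dist" ([k1, k2, p1, p2, k3] as OpenCV has them; the pictures are not rectified), "view" (4x4, takes a point from world to camera coordinates). Camera axes: x right, y down, z forward; pixel columns grow to the right and rows downward; lengths in mm; the calibration is good to about 2 mm. A picture is of the moment at which its call begins. camera_info takes no time and is no camera call.
- env.job_done(): hands the job in, once; it reports no verdict.
The state is a dict: "t": time; "joints": joint angles; "qvel": joint speeds; "tau": joint torques, N m; "eef_pos": TCP position; "tcp_rot": TCP orientation; "ft_force": force on the tool from outside, world axes, zero at the start; "moment": the same for the moment, N m; "opening": opening from 0.0 (shut) to 1.0 (fully open).
Only numpy, scipy, OpenCV 4.12 (cv2) and the standard library are available. Lean on these libraries where they do the work, as an engineer would, in place of code of your own. Each camera call takes 0.05 s, during which the arm holds its last target. There are 200 camera calls.

## Working session

There is one attempt and no reset: what is moved stays moved. The work goes in short steps, Python scripts to look and compute and a tool call to move; the robot and the scene stay as the last step left them, time stands still between calls to the robot, and variables do not carry over. Pictures are saved under pics/ and viewed, about 8 in all and at most 12, crops included, and the job is handed in when it is done.

Besides the shell and the picture viewer there is one more tool, called after "Emit:" as name(argument=value, ...) on one line, values as JSON. carry_out: Moves the arm, as the interface text tells. Shifts and turns lie within -1 to 1; 1 stands for 0.5 m of shift or 180 degrees of turn. Its arguments: {"type":"object","properties":{"grip":{"type":"array"},"linear":{"type":"array"},"turn":{"type":"array"}},"required":["grip","linear","turn"]}

```bash
ls; mkdir -p pics
python3 - <<'E'
from cell import env,cams
import cv2,numpy as np
for n in("scene","top"):
    cv2.imwrite(f"pics/{n}0.png",cams.read_camera(n)); i=cams.camera_info(n)
    print(n,{k:(np.round(v,3).tolist()) for k,v in i.items()})
print(env.state())
E
```

```text
pics
scene {'fx': 393.486, 'fy': 393.486, 'cx': 317.886, 'cy': 194.475, 'dist': [-0.076, 0.0, 0.0, 0.0, 0.0], 'view': [[-0.338, 0.941, -0.002, 254.502], [0.809, 0.29, -0.511, -410.23], [-0.48, -0.174, -0.86, 1431.365], [0.0, 0.0, 0.0, 1.0]]}
top {'fx': 414.602, 'fy': 414.602, 'cx': 325.11, 'cy': 200.524, 'dist': [-0.039, 0.0, 0.0, 0.0, 0.0], 'view': [[-0.018, -1.0, -0.006, -61.014], [-0.991, 0.019, -0.136, 571.422], [0.136, 0.004, -0.991, 1068.001], [0.0, 0.0, 0.0, 1.0]]}
{'t': 0.1, 'joints': array([-1.39057585e+00,  4.91532631e-01,  1.55937516e+00, -3.44801742e-05,
        1.09172561e+00, -1.05599527e-01]), 'qvel': array([ 0.00127798, -0.00271249, -0.00129778, -0.00053748,  0.00171522,
       -0.00047573]), 'tau': array([ 3.10931675e-03, -6.13623905e+01, -2.58605790e+01,  6.94113714e-02,
        4.70236293e-02, -5.08951371e-05]), 'eef_pos': array([ 176.1861679 , -599.40706708,  194.50407602]), 'tcp_rot': array([-1.64701974,  1.56975513,  1.78040883]), 'ft_force': array([ 0.47506298,  0.3920869 , -0.09362935]), 'moment': array([0.00254922, 0.01485808, 0.04670421]), 'opening': 0.9996343644012957}
```

View pics/scene0.png

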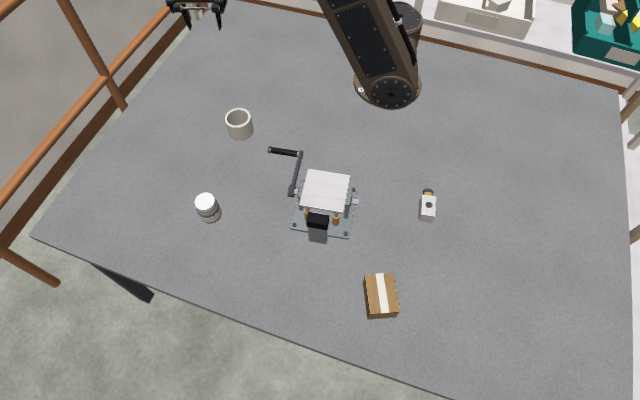

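View pics/top0.png

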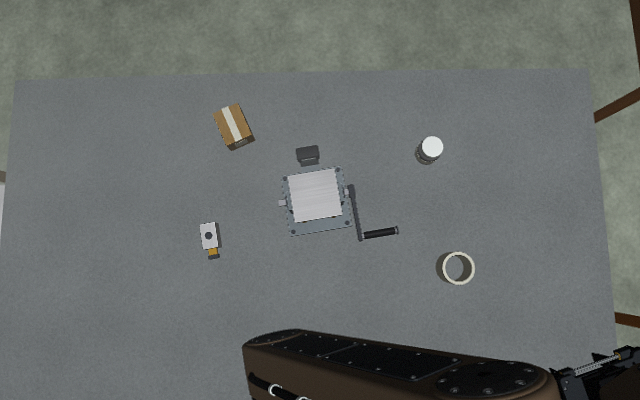

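The top view shows the plate at about (315,195), the sleeve at (380,232), the valve at (210,238) with its cap towards the robot, the roll at (459,268), the jar at (431,148) and the carton at (233,127). Next I'll measure them with masks and rays.

```bash
cat > h.py <<'E'
from cell import env,cams
import cv2,numpy as np
def ray(n,uv):
    i=cams.camera_info(n);K=np.array([[i['fx'],0,i['cx']],[0,i['fy'],i['cy']],[0,0,1.]])
    p=cv2.undistortPoints(np.float64(uv).reshape(-1,1,2),K,np.float64(i['dist'])).reshape(-1,2)
    V=np.array(i['view']);R=V[:3,:3];c=-R.T@V[:3,3]
    return c,np.c_[p,np.ones(len(p))]@R
def onz(n,uv,z):
    c,d=ray(n,uv);return c+d*((z-c[2])/d[:,2])[:,None]
def blobs(mask,box,amin=15):
    x0,y0,x1,y1=box;m=np.zeros_like(mask);m[y0:y1,x0:x1]=mask[y0:y1,x0:x1]
    cs=cv2.findContours(m,cv2.RETR_EXTERNAL,cv2.CHAIN_APPROX_NONE)[0]
    return sorted([c for c in cs if cv2.contourArea(c)>amin],key=cv2.contourArea,reverse=True)
E
python3 - <<'E'
from h import *
im=cv2.imread('pics/top0.png');s=cv2.imread('pics/scene0.png')
g=cv2.cvtColor(im,cv2.COLOR_BGR2GRAY);gs=cv2.cvtColor(s,cv2.COLOR_BGR2GRAY)
print('cam',ray('top',[[0,0]])[0],ray('scene',[[0,0]])[0])
def rep(name,n,mask,box,z):
    for c in blobs(mask.astype(np.uint8),box)[:2]:
        r=cv2.minAreaRect(c);W=onz(n,cv2.boxPoints(r),z)
        e=[(W[1]-W[0])[:2],(W[2]-W[1])[:2]]
        print(name,n,np.round(r[0],1),'ctr',W.mean(0).round(1),'sides',[round(float(np.hypot(*q)),1) for q in e],'ang',[round(float(np.degrees(np.arctan2(q[1],q[0]))),1) for q in e])
rep('plate','top',g>165,(270,155,360,240),113)
rep('block','top',g>165,(190,210,230,265),42)
hsv=cv2.cvtColor(im,cv2.COLOR_BGR2HSV)
rep('brass','top',(hsv[...,1]>120)&(hsv[...,2]>80),(190,210,230,265),30)
rep('sleeve','top',g<50,(362,220,405,245),93)
rep('head','top',g<75,(290,140,325,166),142)
rep('roll','top',g>150,(430,240,490,295),70)
rep('jar','top',g>170,(410,130,450,170),80)
rep('plate','scene',gs>165,(290,160,360,220),113)
rep('block','scene',gs>165,(412,180,445,225),42)
rep('sleeve','scene',gs<50,(262,140,298,162),93)
a=cv2.resize(im[205:275,180:250],None,fx=6,fy=6,interpolation=cv2.INTER_CUBIC)
b=cv2.resize(s[175:230,400:455],(420,420),interpolation=cv2.INTER_CUBIC)
cv2.imwrite('pics/v0.png',np.hstack([a[:420],b])[:, :800])
E
```

```text
cam [ 419.44952274  -75.93547442 1135.4157089 ] [1105.48297964  128.37589061 1021.41658021]
plate top [314.6 194.9] ctr [575.1 -45.9 113. ] sides [119.4, 118.0] ang [-81.5, -171.9]
block top [208.5 235.3] ctr [483.1 238.6  42. ] sides [40.7, 66.4] ang [-81.5, -169.6]
brass top [212.7 250.9] ctr [442.  229.9  30. ] sides [22.5, 16.7] ang [-79.7, -167.8]
sleeve top [378.9 232.8] ctr [ 478.4 -205.5   93. ] sides [78.4, 17.3] ang [-81.3, -172.4]
head top [307.5 155.7] ctr [668.2 -30.9 142. ] sides [53.9, 46.9] ang [-81.4, -171.7]
roll top [458. 268.] ctr [ 386.3 -406.9   70. ] sides [82.3, 80.7] ang [-91.2, 176.4]
jar top [432. 146.] ctr [ 703.5 -354.7   80. ] sides [52.8, 54.0] ang [-91.0, 176.6]
plate scene [324.5 189.6] ctr [575.8 -44.5 113. ] sides [122.4, 127.2] ang [-167.9, 97.3]
plate scene [355. 201.] ctr [583.7  44.3 113. ] sides [16.0, 12.3] ang [109.7, 16.8]
block scene [428.5 203.8] ctr [480.  239.7  42. ] sides [78.9, 42.4] ang [-171.2, 105.3]
sleeve scene [283.7 151.7] ctr [ 482.9 -203.8   93. ] sides [19.7, 76.9] ang [-163.7, 98.8]
```

View pics/v0.png

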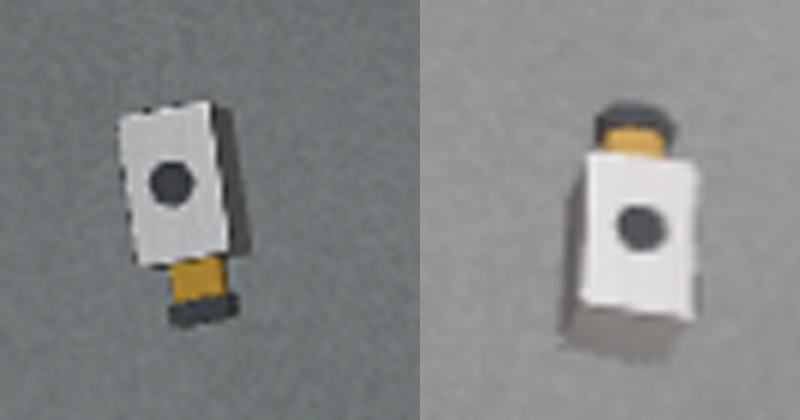

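Everything agrees with the given sizes: the sleeve is predicted at (479,-206) and measured at (478,-206). The tool can only turn about its vertical axis. So I'll grip the valve's cap from above and swing it upright about its base edge, letting it pivot in the pads. First I move above the cap.

Emit:
carry_out(grip=[-1, -1, -1, -1, -1], linear=[[0, -0.057, -0.071], [0, -0.057, -0.071], [0, -0.057, -0.071], [0, -0.057, -0.071], [0, -0.057, -0.071]], turn=[0, 0, 0, 0, 0])

```text
t: 0.6
eef_pos: [307.0, -411.2, 194.9]
tcp_rot: [-1.382, 1.57, 2.045]
ft_force: [0.2, 0.3, -0.1]
opening: 1.001
```

Emit:
carry_out(grip=[-1, -1, -1, -1, -1], linear=[[0, -0.057, -0.071], [0, -0.057, -0.071], [0, -0.057, -0.071], [0, -0.057, -0.071], [0, -0.057, -0.071]], turn=[0, 0, 0, 0, 0])

```text
t: 1.1
eef_pos: [437.2, -224.4, 195.0]
tcp_rot: [-0.041, 1.571, -2.897]
ft_force: [0.2, -0.4, 0.2]
opening: 0.998
```

Emit:
carry_out(grip=[-1, -1, -1, -1, -1], linear=[[0, -0.057, -0.071], [0, -0.057, -0.071], [0, -0.095, -0.0116], [0, -0.095, -0.0116], [0, -0.095, -0.0116]], turn=[0, 0, 0, 0, 0])

```text
t: 1.6
eef_pos: [464.4, -8.0, 194.7]
tcp_rot: [-0.39, 1.57, 3.037]
ft_force: [1.1, 0.5, -0.2]
opening: 1.0
```

Emit:
carry_out(grip=[-1, -1, -1, -1, -1], linear=[[0, -0.095, -0.0116], [0, -0.095, -0.0116], [0, -0.095, -0.0116], [0, -0.095, -0.0116], [0, -0.095, -0.0116]], turn=[0, 0, 0, 0, 0.0328])

```text
t: 2.1
eef_pos: [425.1, 228.1, 195.0]
tcp_rot: [0.885, 1.571, -2.075]
ft_force: [1.4, 0.2, -1.0]
opening: 1.002
```

Emit:
carry_out(grip=[-0.6, -0.6], linear=[[0, 0, 0], [0, 0, 0]], turn=[0, 0])

```text
t: 2.3
eef_pos: [425.4, 227.0, 194.7]
tcp_rot: [0.47, 1.57, -2.485]
ft_force: [0.1, -0.1, 0.3]
opening: 0.883
```

Emit:
carry_out(grip=[-0.2, -0.2, -0.2, -0.2, -0.2], linear=[[0.09, -0.002, -0.004], [0.09, 0, 0], [0.09, 0, 0], [0.06, 0, 0], [0.0216, 0, 0]], turn=[0, 0, 0, 0, 0])

```text
t: 2.8
eef_pos: [426.9, 225.7, 16.8]
tcp_rot: [0.208, 1.566, -2.751]
ft_force: [0.1, 0.0, 0.8]
opening: 0.601
```

Run:
```python
from h import *
s=env.state();print(s['eef_pos'],s['ft_force'],s['opening'])
im=cams.read_camera('top');b=cams.read_camera('scene')
cv2.imwrite('pics/g1.png',np.hstack([cv2.resize(im[200:280,170:250],(400,400)),cv2.resize(b[160:240,390:470],(400,400))]))
```

```text
[426.93102064 225.72797001  16.78388006] [0.0919711  0.01724839 0.80871101] 0.6009127307254097
```

View pics/g1.png

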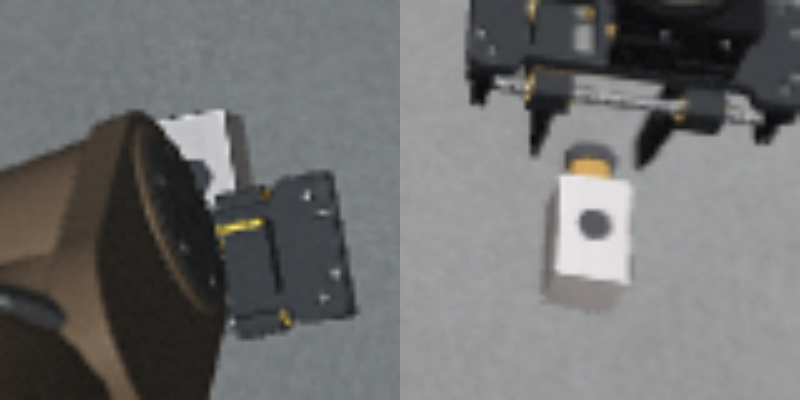

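The scene view shows the fingers straddling the cap, slightly off to one side. I'll correct that and close.

Emit:
carry_out(grip=[-0.2, 1, 1, 1, 1], linear=[[-0.004, -0.005, 0], [0, 0, 0], [0, 0, 0], [0, 0, 0], [0, 0, 0]], turn=[0, 0, 0, 0, 0])

```text
t: 3.4
eef_pos: [427.4, 230.1, 21.7]
tcp_rot: [-3.089, 1.57, 0.236]
ft_force: [1.2, 0.7, 0.0]
opening: 0.319
```

Emit:
carry_out(grip=[1, 1, 1], linear=[[0, 0, 0], [0, 0, 0], [0, 0, 0]], turn=[0, 0, 0])

```text
t: 3.7
eef_pos: [427.2, 230.0, 21.2]
tcp_rot: [0.714, 1.571, -2.245]
ft_force: [-0.7, -0.6, 0.3]
opening: 0.067
```

Run:
```python
from h import *
s=env.state();print(s['eef_pos'],s['ft_force'],s['opening'])
b=cams.read_camera('scene')
cv2.imwrite('pics/g2.png',cv2.resize(b[150:240,380:480],(800,600)))
```

```text
[427.20996263 230.02974778  21.1538585 ] [-0.74099754 -0.55654686  0.33007079] 0.06726655981930198
```

View pics/g2.png

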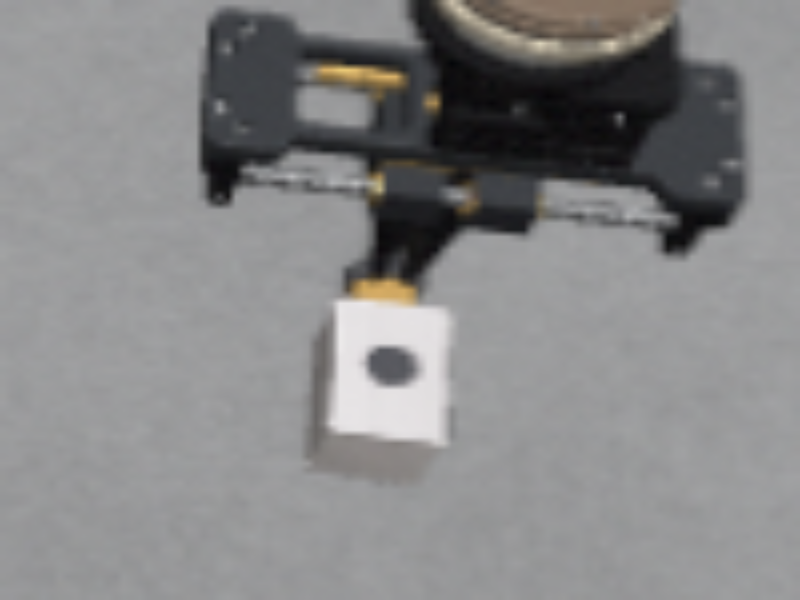

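Run:
```python
from h import *
import sys
b=cams.read_camera('scene');gs=cv2.cvtColor(b,cv2.COLOR_BGR2GRAY);s0=cv2.imread('pics/scene0.png');g0=cv2.cvtColor(s0,cv2.COLOR_BGR2GRAY)
for im,g in((s0,g0),(b,gs)):
    c=blobs((g>175).astype(np.uint8),(405,170,455,235))[0];r=cv2.minAreaRect(c)
    W=onz('scene',cv2.boxPoints(r),42);print(r,W.mean(0).round(1),W.round(0).tolist())
    m=((g<85)).astype(np.uint8);h=cv2.cvtColor(im,cv2.COLOR_BGR2HSV)
    d=[x for x in blobs(m,(420,198,440,215),8)]
    for x in d: print('port',cv2.minAreaRect(x)[0],onz('scene',[cv2.minAreaRect(x)[0]],42).round(1))
    y=((h[...,1]>120)&(h[...,2]>80)).astype(np.uint8)
    for x in blobs(y,(415,180,440,206),5): print('brass',cv2.boundingRect(x))
```

```text
((428.4277038574219, 205.30152893066406), (14.311264991760254, 20.745786666870117), 3.1798300743103027) [485.1 240.4  42. ] [[525.0, 226.0, 42.0], [457.0, 215.0, 42.0], [445.0, 255.0, 42.0], [514.0, 265.0, 42.0]]
brass (424, 192, 8, 3)
((428.4766540527344, 204.87355041503906), (14.409384727478027, 21.520511627197266), 3.5763344764709473) [483.6 240.2  42. ] [[525.0, 226.0, 42.0], [454.0, 215.0, 42.0], [442.0, 255.0, 42.0], [514.0, 265.0, 42.0]]
brass (424, 192, 8, 3)
```

Emit:
carry_out(grip=[1, 1, 1], linear=[[0, 0, 0], [0, 0, 0], [0, 0, 0]], turn=[0, 0, 0])

```text
t: 4.1
eef_pos: [427.2, 230.0, 21.2]
tcp_rot: [1.369, 1.571, -1.59]
ft_force: [0.3, -0.5, -0.4]
opening: 0.002
```

Run:
```python
from h import *
b=cams.read_camera('scene')
s0=cv2.imread('pics/scene0.png')
f=lambda i:cv2.resize(i[175:215,408:448],(400,560),interpolation=cv2.INTER_CUBIC)
cv2.imwrite('pics/g3.png',np.hstack([f(s0),f(b)]))
V=np.array(cams.camera_info('scene')['view']);i=cams.camera_info('scene')
for p in([427,230,7],[427,230,26],[427,230,60],[427,228,21],[427,228,36]):
    c=V[:3,:3]@p+V[:3,3];print(p,i['fx']*c[0]/c[2]+i['cx'],i['fy']*c[1]/c[2]+i['cy'])
```

```text
[427, 230, 7] 426.80341772411117 193.9525674494623
[427, 230, 26] 428.3204881693531 190.6640110423362
[427, 230, 60] 431.14425704195924 184.5429220399261
[427, 228, 21] 427.250521305829 191.34417561195843
[427, 228, 36] 428.46174614741994 188.70031051889183
```

View pics/g3.png

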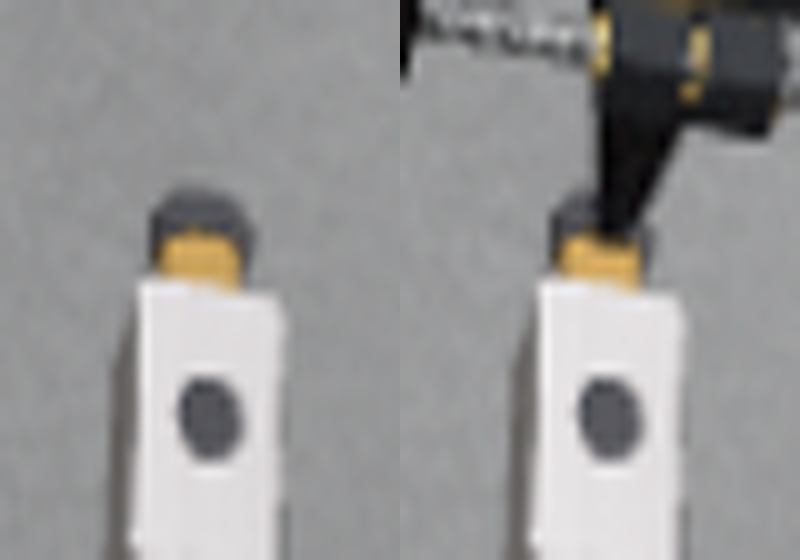

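The fingers shut fully without gripping anything, and the picture shows the tips in front of or above the cap rather than beside it. I'll reopen and probe the true fingertip height against the bench.

Emit:
carry_out(grip=[-0.4, -0.4, -0.4, -0.4, -0.4], linear=[[0, 0, 0], [0, 0, 0], [0, 0, 0], [0, 0, 0], [0, 0, 0]], turn=[0, 0, 0, 0, 0])

```text
t: 4.65
eef_pos: [427.2, 230.0, 21.2]
tcp_rot: [1.073, 1.571, -1.886]
ft_force: [0.4, -0.2, -0.7]
opening: 0.365
```

Emit:
carry_out(grip=[-0.4, -0.4, -0.4, -0.4, -0.4], linear=[[0, 0, 0], [0, 0, 0], [0, 0, 0], [0, 0, 0], [0.006, 0, 0]], turn=[0, 0, 0, 0, 0])

```text
t: 5.15
eef_pos: [427.4, 230.1, 18.3]
tcp_rot: [-3.137, 1.57, 0.187]
ft_force: [-0.9, -0.1, -0.2]
opening: 0.692
```

Emit:
carry_out(grip=[-0.4, -0.4, -0.4, -0.4], linear=[[0.006, 0, 0], [0.003, 0, 0], [0, 0, 0], [0, 0, 0]], turn=[0, 0, 0, 0])

```text
t: 5.55
eef_pos: [427.2, 230.0, 13.6]
tcp_rot: [0.578, 1.571, -2.38]
ft_force: [0.3, -0.8, 1.0]
opening: 0.7
```

Emit:
carry_out(grip=[-0.4, -0.4, -0.4, -0.4], linear=[[0.005, 0, 0], [0.005, 0, 0], [0, 0, 0], [0, 0, 0]], turn=[0, 0, 0, 0])

```text
t: 5.95
eef_pos: [427.2, 230.0, 8.6]
tcp_rot: [0.501, 1.571, -2.458]
ft_force: [0.5, -0.3, -0.3]
opening: 0.7
```

Run:
```python
from h import *
s=env.state();print(s['eef_pos'],s['ft_force'],s['joints'].round(3).tolist())
b=cams.read_camera('scene')
cv2.imwrite('pics/g4.png',cv2.resize(b[165:215,395:465],(800,572),interpolation=cv2.INTER_CUBIC))
```

```text
[427.20237149 229.99519978   8.59854627] [ 0.51393675 -0.25517549 -0.31259089] [0.358, 0.592, 2.065, -0.0, 0.485, 1.746]
```

View pics/g4.png

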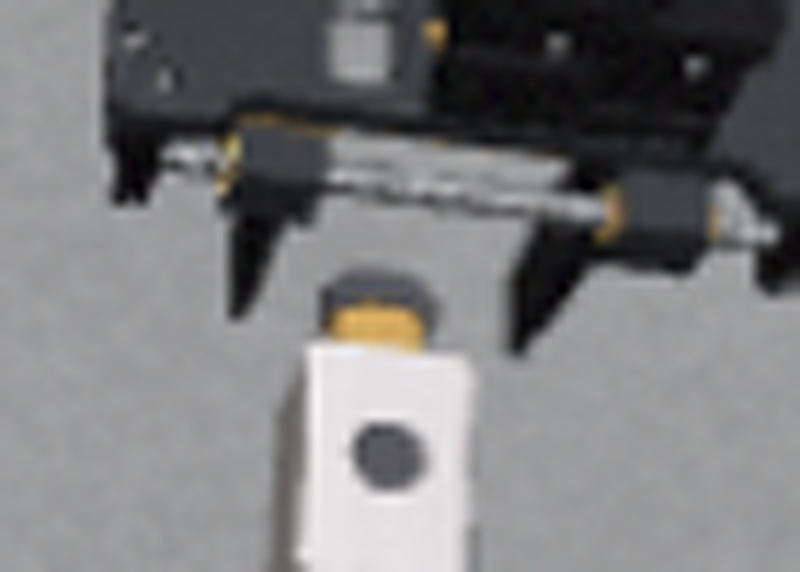

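Run:
```python
from h import *
P=[[415.7,192.8],[440.2,195.8],[427.95,194.3],[429,192.1]]
for z in(-5,0,10,20,30,40,50):print(z,onz('scene',P,z)[:,:2].round(0).tolist())
```

```text
-5 [[426.0, 200.0], [411.0, 273.0], [418.0, 237.0], [409.0, 238.0]]
0 [[429.0, 200.0], [414.0, 273.0], [422.0, 236.0], [413.0, 238.0]]
10 [[436.0, 199.0], [421.0, 271.0], [428.0, 235.0], [420.0, 237.0]]
20 [[442.0, 198.0], [428.0, 270.0], [435.0, 234.0], [426.0, 235.0]]
30 [[449.0, 197.0], [435.0, 268.0], [442.0, 233.0], [433.0, 234.0]]
40 [[456.0, 197.0], [441.0, 267.0], [448.0, 232.0], [440.0, 233.0]]
50 [[462.0, 196.0], [448.0, 266.0], [455.0, 231.0], [447.0, 232.0]]
```

Emit:
carry_out(grip=[-0.4, -0.4, -0.4, -0.4], linear=[[0.006, 0, 0], [0.006, 0, 0], [0, 0, 0], [0, 0, 0]], turn=[0, 0, 0, 0])

```text
t: 6.4
eef_pos: [427.2, 230.0, 2.5]
tcp_rot: [0.476, 1.57, -2.483]
ft_force: [-0.4, 0.1, 0.4]
opening: 0.701
```

Still no contact at a reported tip height of -11 mm. The visible tip is the finger's front edge, about 10 mm nearer the camera. With that allowed for, the pictures put the tips about 29 mm higher than reported. I'll keep probing gently.

Emit:
carry_out(grip=[-0.4, -0.4, -0.4, -0.4], linear=[[0.01, 0, 0], [0.01, 0, 0], [0, 0, 0], [0, 0, 0]], turn=[0, 0, 0, 0])

```text
t: 6.8
eef_pos: [427.1, 230.0, -7.5]
tcp_rot: [0.361, 1.57, -2.598]
ft_force: [-0.1, -0.5, 0.3]
opening: 0.701
```

Emit:
carry_out(grip=[-0.4, -0.4], linear=[[0.006, 0, 0], [0, 0, 0]], turn=[0, 0])

```text
t: 7.0
eef_pos: [427.2, 230.0, -10.5]
tcp_rot: [0.58, 1.571, -2.379]
ft_force: [-0.4, -0.5, 0.4]
opening: 0.699
```

Emit:
carry_out(grip=[-0.4, -0.4], linear=[[0.004, 0, 0], [0, 0, 0]], turn=[0, 0])

```text
t: 7.2
eef_pos: [427.2, 230.0, -12.5]
tcp_rot: [0.689, 1.571, -2.27]
ft_force: [0.2, 0.5, 0.2]
opening: 0.703
```

Emit:
carry_out(grip=[-0.4, -0.4], linear=[[0.004, 0, 0], [0, 0, 0]], turn=[0, 0])

```text
t: 7.4
eef_pos: [427.2, 230.0, -14.5]
tcp_rot: [0.551, 1.571, -2.407]
ft_force: [0.5, -0.5, -0.1]
opening: 0.703
```

Emit:
carry_out(grip=[-0.4, -0.4], linear=[[0.003, 0, 0], [0, 0, 0]], turn=[0, 0])

```text
t: 7.6
eef_pos: [427.2, 230.0, -16.0]
tcp_rot: [0.526, 1.571, -2.433]
ft_force: [-0.5, -0.0, -0.7]
opening: 0.699
```

Emit:
carry_out(grip=[-0.4, -0.4], linear=[[0.003, 0, 0], [0, 0, 0]], turn=[0, 0])

```text
t: 7.8
eef_pos: [427.2, 230.0, -17.4]
tcp_rot: [0.605, 1.571, -2.354]
ft_force: [0.7, 1.1, -0.2]
opening: 0.703
```

Emit:
carry_out(grip=[-0.4, -0.4], linear=[[0.003, 0, 0], [0, 0, 0]], turn=[0, 0])

```text
t: 8.0
eef_pos: [427.2, 230.0, -19.0]
tcp_rot: [0.594, 1.571, -2.364]
ft_force: [0.2, 0.4, -0.0]
opening: 0.699
```

Run:
```python
from h import *
s=env.state();print(s['eef_pos'],s['ft_force'])
b=cams.read_camera('scene')
cv2.imwrite('pics/g5.png',cv2.resize(b[165:215,395:465],(800,572),interpolation=cv2.INTER_CUBIC))
```

```text
[427.18714676 229.98142005 -18.95486322] [ 0.20406951  0.37686733 -0.02875854]
```

View pics/g5.png

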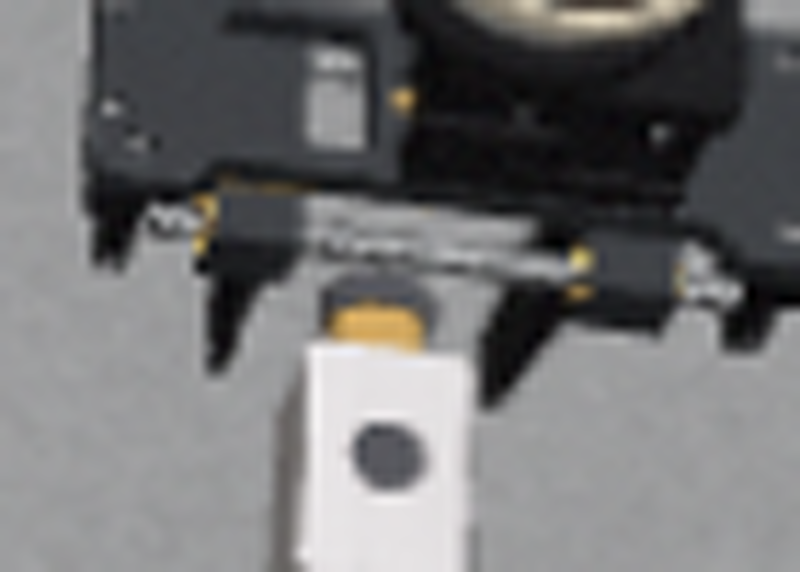

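Run:
```python
from h import *
P=np.array([[217,372],[488,405]])/11.43+[395,165]
for z in(0,5,10):
    w=onz('scene',np.r_[P,P.mean(0)[None]],z);print(z,w[:,:2].round(1).tolist(),np.hypot(*(w[0]-w[1])[:2]).round(1))
C=np.array([[380,300],[325,300],[435,310]])/11.43+[395,165]
print('cap',onz('scene',C,21)[:,:2].round(1).tolist())
```

```text
0 [[447.3, 198.3], [432.9, 268.4], [440.1, 233.4]] 71.6
5 [[450.5, 198.0], [436.2, 267.8], [443.4, 232.9]] 71.2
10 [[453.8, 197.6], [439.5, 267.1], [446.6, 232.4]] 70.9
cap [[424.9, 232.6], [429.8, 218.9], [423.0, 246.9]]
```

Emit:
carry_out(grip=[-0.4, -0.4], linear=[[0.003, 0, 0], [0, 0, 0]], turn=[0, 0])

```text
t: 8.25
eef_pos: [427.3, 230.0, -19.4]
tcp_rot: [-3.117, 1.57, 0.207]
ft_force: [-2.9, -1.3, 18.0]
opening: 0.7
```

Emit:
carry_out(grip=[-0.4, -0.4], linear=[[0.003, 0, 0], [0, 0, 0]], turn=[0, 0])

```text
t: 8.45
eef_pos: [427.4, 230.1, -19.5]
tcp_rot: [-3.044, 1.569, 0.28]
ft_force: [-7.2, -4.6, 42.8]
opening: 0.702
```

The bench contact comes at a reported z of -19.2. So tip height is reported z plus 19 mm, about 33 mm above what the frame description says, and x and y agree to about 3 mm. I'll raise so the tips are at 5 mm and close.

Emit:
carry_out(grip=[-0.4, 1, 1, 1, 1], linear=[[-0.0155, 0, 0], [0, 0, 0], [0, 0, 0], [0, 0, 0], [0, 0, 0]], turn=[0, 0, 0, 0, 0])

```text
t: 8.95
eef_pos: [427.1, 230.0, -14.5]
tcp_rot: [0.28, 1.57, -2.679]
ft_force: [0.1, -0.5, -0.6]
opening: 0.42
```

Emit:
carry_out(grip=[1, 1, 1, 1, 1], linear=[[0, 0, 0], [0, 0, 0], [0, 0, 0], [0, 0, 0], [0, 0, 0]], turn=[0, 0, 0, 0, 0])

```text
t: 9.45
eef_pos: [427.2, 230.0, -14.1]
tcp_rot: [0.588, 1.571, -2.371]
ft_force: [0.2, -0.5, -1.3]
opening: 0.306
```

The cap is gripped: opening 29 mm against its 30 mm diameter. Now I swing it up along the arc about the base edge.

Emit:
carry_out(grip=[1, 1, 1, 1, 1], linear=[[-0.015, 0, -0.005], [-0.015, 0, -0.005], [-0.014, 0, -0.0075], [-0.014, 0, -0.0075], [-0.0125, 0, -0.01]], turn=[0, 0, 0, 0, 0])

```text
t: 9.95
eef_pos: [444.9, 233.3, 22.0]
tcp_rot: [3.131, 1.57, 0.172]
ft_force: [-0.3, 0.0, -1.9]
opening: 0.303
```

Emit:
carry_out(grip=[1, 1, 1, 1, 1], linear=[[-0.0125, 0, -0.01], [-0.011, 0, -0.012], [-0.011, 0, -0.012], [-0.0085, 0, -0.0137], [-0.0085, 0, -0.0137]], turn=[0, 0, 0, 0, 0])

```text
t: 10.45
eef_pos: [475.2, 238.9, 47.2]
tcp_rot: [0.852, 1.571, -2.107]
ft_force: [-0.1, 0.5, -2.1]
opening: 0.303
```

Run:
```python
from h import *
s=env.state();print(s['eef_pos'],s['ft_force'],s['moment'],s['opening'])
b=cams.read_camera('scene');t=cams.read_camera('top')
cv2.imwrite('pics/g6.png',np.hstack([cv2.resize(b[145:225,385:465],(400,400),interpolation=cv2.INTER_CUBIC),cv2.resize(t[190:270,170:250],(400,400),interpolation=cv2.INTER_CUBIC)]))
```

```text
[475.21374872 238.86934715  47.23854239] [-0.07831312  0.48373323 -2.08371262] [-0.06576284  0.10708667 -0.00691666] 0.30316741018548976
```

View pics/g6.png

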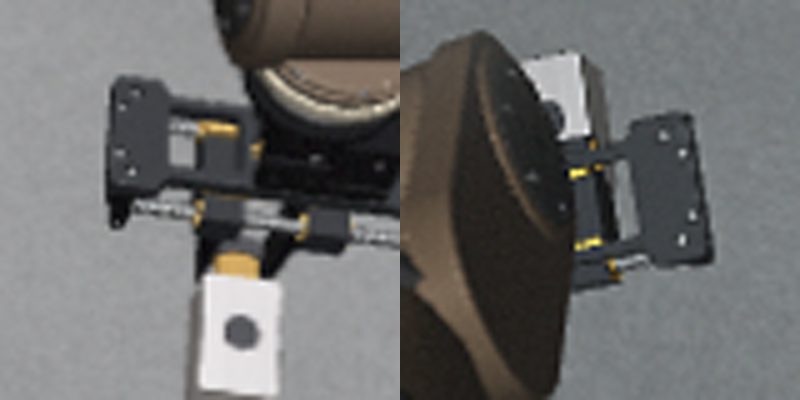

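Run:
```python
from h import *
b=cams.read_camera('scene');g=cv2.cvtColor(b,cv2.COLOR_BGR2GRAY)
c=blobs((g>175).astype(np.uint8),(405,190,455,240))[0];r=cv2.boxPoints(cv2.minAreaRect(c));r=r[np.argsort(r[:,1])];print(r.tolist())
B=r[2:].mean(0);T=r[:2].mean(0)
# base-top edge: intersect top ray with scene ray (midpoint of edge)
A=np.array([[195,202],[206,200.]]).mean(0)
c1,d1=ray('top',[A]);c2,d2=ray('scene',[B]);d1=d1[0];d2=d2[0]
s=np.linalg.lstsq(np.c_[d1,-d2],c2-c1,rcond=None)[0];p,q=c1+s[0]*d1,c2+s[1]*d2
print('base-top edge',p.round(1),q.round(1))
for z in(30,60,80,103):print(z,onz('top',[A],z)[0,:2].round(0),onz('scene',[B],z)[0,:2].round(0),onz('scene',[T],z)[0,:2].round(0))
```

```text
[[425.95721435546875, 197.68482971191406], [441.52142333984375, 198.65757751464844], [424.36578369140625, 223.1478729248047], [439.92999267578125, 224.12062072753906]]
base-top edge [568.6 248.1  86.1] [566.7 255.9  88.3]
30 [577. 265.] [533. 264.] [449. 252.]
60 [572. 256.] [550. 260.] [469. 248.]
80 [569. 250.] [562. 257.] [482. 246.]
103 [566. 243.] [575. 254.] [497. 243.]
```

The valve is held nearly level. Triangulation puts the upper base edge at z≈87 where a free swing would have it near 27, so pad friction is carrying its weight. It has already slipped about 10°, so I'll try sharp upward starts with soft stops to swing the base down.

Emit:
carry_out(grip=[1, 1, 1, 1, 1], linear=[[-0.1, 0, 0], [-0.08, 0, 0], [-0.05, 0, 0], [-0.03, 0, 0], [-0.01, 0, 0]], turn=[0, 0, 0, 0, 0])

```text
t: 11.1
eef_pos: [474.8, 238.9, 183.2]
tcp_rot: [-3.02, 1.569, 0.305]
ft_force: [-0.1, 0.1, -2.8]
opening: 0.304
```

```bash
cat > m.py <<'E'
from h import *
s=env.state();print('tcp',s['eef_pos'].round(1),s['ft_force'].round(1),s['moment'].round(3),round(float(s['opening']),3))
for n in('scene','top'):
    b=cams.read_camera(n);g=cv2.cvtColor(b,cv2.COLOR_BGR2GRAY)
    V=np.array(cams.camera_info(n)['view']);i=cams.camera_info(n)
    p=s['eef_pos']+[0,0,33-5];c=V[:3,:3]@p+V[:3,3];u,v=int(i['fx']*c[0]/c[2]+i['cx']),int(i['fy']*c[1]/c[2]+i['cy'])
    print(n,'grasp px',u,v)
    for c in blobs((g>160).astype(np.uint8),(max(u-40,0),max(v-50,0),u+40,v+60),20)[:3]:
        print('  white',cv2.contourArea(c),cv2.boxPoints(cv2.minAreaRect(c)).round(1).tolist())
    cv2.imwrite(f'pics/m_{n}.png',cv2.resize(b[max(v-50,0):v+50,u-50:u+50],(400,400),interpolation=cv2.INTER_CUBIC))
E
python3 m.py
```

```text
tcp [474.8 238.9 183.2] [-0.1  0.1 -2.8] [ 0.044  0.082 -0.026] 0.304
scene grasp px 445 168
  white 424.5 [[430.0, 200.10000610351562], [434.1000061035156, 170.39999389648438], [454.20001220703125, 173.10000610351562], [450.1000061035156, 202.8000030517578]]
top grasp px 186 235
```

Emit:
carry_out(grip=[1, 1, 1, 1, 1], linear=[[0, 0, 0], [-0.1, 0, 0], [-0.07, 0, 0], [-0.04, 0, 0], [-0.01, 0, 0]], turn=[0, 0, 0, 0, 0])

```text
t: 11.7
eef_pos: [475.1, 239.0, 292.9]
tcp_rot: [-3.036, 1.569, 0.288]
ft_force: [0.3, 0.2, -2.9]
opening: 0.307
```

Emit:
carry_out(grip=[1, 1], linear=[[0, 0, 0], [0, 0, 0]], turn=[0, 0])

```text
t: 11.9
eef_pos: [474.1, 238.6, 290.1]
tcp_rot: [0.177, 1.568, -2.782]
ft_force: [-1.3, 0.4, -2.4]
opening: 0.305
```

```bash
python3 m.py; python3 -c "
import cv2,numpy as np
cv2.imwrite('pics/m1.png',np.hstack([cv2.imread('pics/m_scene.png'),cv2.imread('pics/m_top.png')]))"
```

```text
tcp [474.1 238.6 290.1] [-1.3  0.4 -2.4] [-0.015  0.065  0.04 ] 0.305
scene grasp px 458 141
  white 507.0 [[440.29998779296875, 179.10000610351562], [446.1000061035156, 143.39999389648438], [466.5, 146.6999969482422], [460.70001220703125, 182.39999389648438]]
top grasp px 167 232
```

View pics/m1.png

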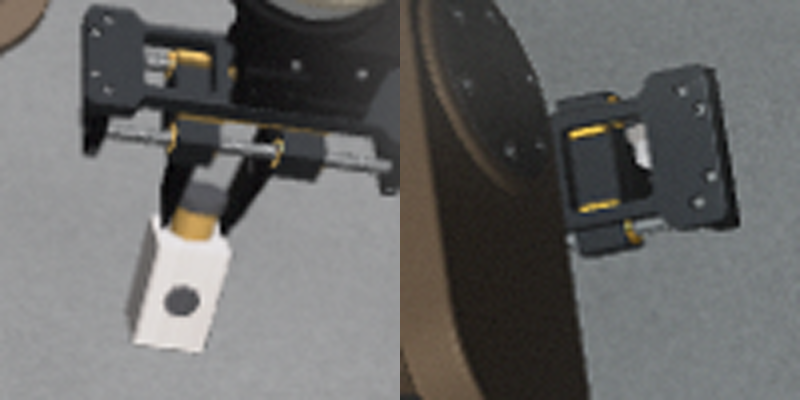

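The block has swung well down; the scene view shows the cap above it with the front face towards the camera. Next I estimate the remaining tilt from that face's long edges.

```bash
cat > ang.py <<'E'
from h import *
def proj(n,P):
    i=cams.camera_info(n);V=np.array(i['view']);K=np.array([[i['fx'],0,i['cx']],[0,i['fy'],i['cy']],[0,0,1.]])
    return cv2.projectPoints(np.float64(P),cv2.Rodrigues(V[:3,:3])[0],V[:3,3],K,np.float64(i['dist']))[0].reshape(-1,2)
def tab(tcp,yaw=10.6,phis=range(30,105,10)):
    h=np.array([np.cos(np.radians(yaw)),np.sin(np.radians(yaw)),0]);l=np.array([-h[1],h[0],0])
    for f in phis:
        a=h*np.cos(np.radians(f))-np.array([0,0,np.sin(np.radians(f))])   # cap->base
        x=h*np.sin(np.radians(f))+np.array([0,0,np.cos(np.radians(f))])   # outer face normal
        cap=np.array(tcp)+[0,0,33+5-3]
        Q=proj('scene',[cap+a*(22.5 if k<2 else 90.5)+x*21+l*s*21 for k,s in enumerate((-1,1,1,-1))])
        print(f,'corners',Q.round(1).tolist(),'L',np.hypot(*(Q[3]-Q[0])).round(1),'W',np.hypot(*(Q[1]-Q[0])).round(1),'dir',(Q[3]-Q[0]).round(1))
if __name__=='__main__': tab([474.1,238.6,290.1])
E
python3 ang.py
```

```text
30 corners [[450.0, 147.4], [468.9, 149.9], [465.0, 180.3], [446.1, 177.7]] L 30.6 W 19.1 dir [-3.9 30.4]
40 corners [[449.3, 149.1], [468.2, 151.6], [462.8, 181.7], [444.2, 179.2]] L 30.5 W 19.0 dir [-5.1 30.1]
50 corners [[448.7, 150.5], [467.4, 153.0], [460.9, 181.8], [442.6, 179.3]] L 29.5 W 18.9 dir [-6.1 28.8]
60 corners [[448.0, 151.5], [466.6, 154.0], [459.2, 180.7], [441.2, 178.3]] L 27.6 W 18.8 dir [-6.8 26.8]
70 corners [[447.4, 152.1], [465.9, 154.6], [457.7, 178.5], [440.1, 176.1]] L 25.1 W 18.7 dir [-7.3 24. ]
80 corners [[446.8, 152.3], [465.2, 154.8], [456.7, 175.3], [439.2, 173.0]] L 22.0 W 18.6 dir [-7.6 20.6]
90 corners [[446.3, 152.1], [464.6, 154.6], [455.9, 171.2], [438.7, 168.9]] L 18.5 W 18.5 dir [-7.7 16.8]
100 corners [[445.9, 151.6], [464.1, 154.0], [455.5, 166.4], [438.4, 164.1]] L 14.6 W 18.4 dir [-7.5 12.6]
```

The right edge and the wrist moment both give about 60° of 90°. I'll finish on the bench: touch the base edge down, then follow the rest of the arc with light pressure.

Emit:
carry_out(grip=[1, 1, 1, 1, 1], linear=[[0.03, 0, 0], [0.07, 0, 0], [0.09, 0, 0], [0.1, 0, 0], [0.1, 0, 0]], turn=[0, 0, 0, 0, 0])

```text
t: 12.5
eef_pos: [474.1, 238.6, 94.8]
tcp_rot: [0.799, 1.571, -2.16]
ft_force: [1.7, 1.1, -2.9]
opening: 0.303
```

Emit:
carry_out(grip=[1, 1, 1, 1, 1], linear=[[0.05, 0, 0], [0.01, 0, 0], [0.007, 0, 0], [0, 0, 0], [0, 0, 0]], turn=[0, 0, 0, 0, 0])

```text
t: 13.0
eef_pos: [475.3, 239.1, 64.8]
tcp_rot: [-3.019, 1.568, 0.305]
ft_force: [-0.1, 0.4, -2.7]
opening: 0.306
```

Emit:
carry_out(grip=[1, 1], linear=[[0.005, 0, 0], [0, 0, 0]], turn=[0, 0])

```text
t: 13.2
eef_pos: [474.8, 238.8, 61.4]
tcp_rot: [-3.096, 1.57, 0.228]
ft_force: [-0.6, -0.5, -3.3]
opening: 0.304
```

Emit:
carry_out(grip=[1, 1], linear=[[0.004, 0, 0], [0, 0, 0]], turn=[0, 0])

```text
t: 13.4
eef_pos: [474.6, 238.8, 58.9]
tcp_rot: [1.37, 1.571, -1.589]
ft_force: [-0.4, 0.3, -2.4]
opening: 0.305
```

```bash
python3 m.py; python3 -c "
from ang import *
tab([474.6,238.8,58.9],phis=(50,60,70,80,90))"
```

```text
tcp [474.6 238.8  58.9] [-0.4  0.3 -2.4] [0.019 0.097 0.036] 0.305
scene grasp px 433 194
  white 325.0 [[418.8999938964844, 221.39999389648438], [423.0, 194.8000030517578], [440.20001220703125, 197.5], [436.1000061035156, 224.0]]
top grasp px 202 237
50 corners [[425.0, 201.8], [440.3, 203.9], [435.3, 226.6], [420.3, 224.5]] L 23.1 W 15.5 dir [-4.7 22.6]
60 corners [[424.6, 202.4], [439.8, 204.5], [434.3, 225.0], [419.5, 223.0]] L 21.2 W 15.4 dir [-5.1 20.6]
70 corners [[424.2, 202.7], [439.4, 204.8], [433.5, 222.6], [418.9, 220.6]] L 18.7 W 15.3 dir [-5.3 17.9]
80 corners [[423.8, 202.6], [438.9, 204.7], [432.9, 219.5], [418.4, 217.5]] L 15.8 W 15.2 dir [-5.4 14.8]
90 corners [[423.5, 202.2], [438.6, 204.3], [432.5, 215.6], [418.2, 213.6]] L 12.6 W 15.2 dir [-5.3 11.4]
```

Emit:
carry_out(grip=[1, 1], linear=[[0.004, 0, 0], [0, 0, 0]], turn=[0, 0])

```text
t: 13.7
eef_pos: [474.5, 238.8, 56.7]
tcp_rot: [0.415, 1.57, -2.544]
ft_force: [0.5, -0.1, -1.1]
opening: 0.304
```

Emit:
carry_out(grip=[1, 1], linear=[[0.004, 0, 0], [0, 0, 0]], turn=[0, 0])

```text
t: 13.9
eef_pos: [474.6, 238.8, 55.2]
tcp_rot: [2.895, 1.571, -0.064]
ft_force: [-0.6, -0.5, 3.8]
opening: 0.305
```

The edge has touched (force went from -2.4 to +3.8 N). Now the rest of the arc.

Emit:
carry_out(grip=[1, 1, 1, 1, 1], linear=[[-0.001, 0, -0.008], [-0.0015, 0, -0.008], [-0.0015, 0, -0.008], [-0.0015, 0, -0.008], [0, 0, 0]], turn=[0, 0, 0, 0, 0])

```text
t: 14.4
eef_pos: [491.0, 241.8, 57.5]
tcp_rot: [2.998, 1.57, 0.039]
ft_force: [0.6, -0.5, -3.3]
opening: 0.304
```

```bash
python3 m.py
```

```text
tcp [491.  241.8  57.5] [ 0.6 -0.5 -3.3] [0.002 0.047 0.033] 0.304
scene grasp px 433 199
  white 289.0 [[418.8999938964844, 225.10000610351562], [422.29998779296875, 196.89999389648438], [440.8999938964844, 199.1999969482422], [437.6000061035156, 227.39999389648438]]
top grasp px 201 231
```

Emit:
carry_out(grip=[1, 1, 1, 1, 1], linear=[[0.005, 0, -0.004], [0.001, 0, -0.008], [0, 0, -0.008], [0, 0, -0.008], [0, 0, -0.008]], turn=[0, 0, 0, 0, 0])

```text
t: 15.0
eef_pos: [509.2, 245.4, 56.0]
tcp_rot: [-3.01, 1.568, 0.315]
ft_force: [-0.3, -0.6, 8.7]
opening: 0.304
```

```bash
python3 m.py
```

```text
tcp [509.2 245.4  56. ] [-0.3 -0.6  8.7] [0.038 0.241 0.041] 0.304
scene grasp px 432 205
  white 135.5 [[419.0, 226.39999389648438], [425.29998779296875, 205.6999969482422], [439.5, 210.10000610351562], [433.20001220703125, 230.6999969482422]]
top grasp px 200 224
```

```bash
python3 -c "
from ang import *
tab([491,241.8,57.5],phis=(60,70,80))
tab([509.2,245.4,56],phis=(60,70,80,90))"
```

```text
60 corners [[424.3, 207.9], [439.6, 210.0], [434.1, 230.5], [419.2, 228.4]] L 21.1 W 15.5 dir [-5.1 20.5]
70 corners [[423.9, 208.2], [439.2, 210.3], [433.2, 228.0], [418.5, 226.0]] L 18.6 W 15.4 dir [-5.3 17.8]
80 corners [[423.5, 208.1], [438.7, 210.1], [432.6, 224.8], [418.1, 222.7]] L 15.7 W 15.3 dir [-5.4 14.7]
60 corners [[424.1, 214.1], [439.5, 216.3], [433.9, 236.7], [418.9, 234.6]] L 21.1 W 15.6 dir [-5.2 20.5]
70 corners [[423.7, 214.3], [439.1, 216.5], [433.1, 234.1], [418.3, 232.0]] L 18.5 W 15.5 dir [-5.4 17.7]
80 corners [[423.3, 214.2], [438.6, 216.3], [432.5, 230.7], [417.9, 228.7]] L 15.5 W 15.5 dir [-5.4 14.5]
90 corners [[423.0, 213.7], [438.3, 215.8], [432.1, 226.7], [417.7, 224.7]] L 12.2 W 15.4 dir [-5.3 11. ]
```

Emit:
carry_out(grip=[1, 1, 1, 1, 1], linear=[[-0.001, 0, -0.008], [0, 0, -0.008], [0, 0, -0.008], [0, 0, -0.008], [0, 0, 0]], turn=[0, 0, 0, 0, 0])

```text
t: 15.6
eef_pos: [524.2, 247.9, 55.0]
tcp_rot: [1.351, 1.571, -1.608]
ft_force: [-0.0, 1.0, 1.8]
opening: 0.306
```

```bash
python3 m.py;python3 -c "
from ang import *
tab(env.state()['eef_pos'],phis=(60,70,80,90))"
```

```text
tcp [524.2 247.9  55. ] [-0.   1.   1.8] [-0.048  0.3   -0.03 ] 0.306
scene grasp px 432 210
  white 47.5 [[421.3999938964844, 217.6999969482422], [423.0, 208.0], [439.3999938964844, 210.6999969482422], [437.79998779296875, 220.5]]
top grasp px 200 218
60 corners [[423.7, 219.1], [439.3, 221.2], [433.6, 241.6], [418.6, 239.5]] L 21.1 W 15.7 dir [-5.2 20.4]
70 corners [[423.3, 219.3], [438.8, 221.4], [432.8, 239.0], [417.9, 236.9]] L 18.4 W 15.6 dir [-5.4 17.6]
80 corners [[423.0, 219.1], [438.4, 221.2], [432.2, 235.5], [417.5, 233.5]] L 15.4 W 15.6 dir [-5.5 14.4]
90 corners [[422.7, 218.6], [438.0, 220.7], [431.9, 231.4], [417.3, 229.4]] L 12.1 W 15.5 dir [-5.4 10.8]
```

```bash
python3 -c "
import cv2,numpy as np
cv2.imwrite('pics/m2.png',cv2.resize(cv2.imread('pics/m_scene.png')[80:380,50:350],(600,600),interpolation=cv2.INTER_CUBIC))"
```

```text
(no output)
```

View pics/m2.png

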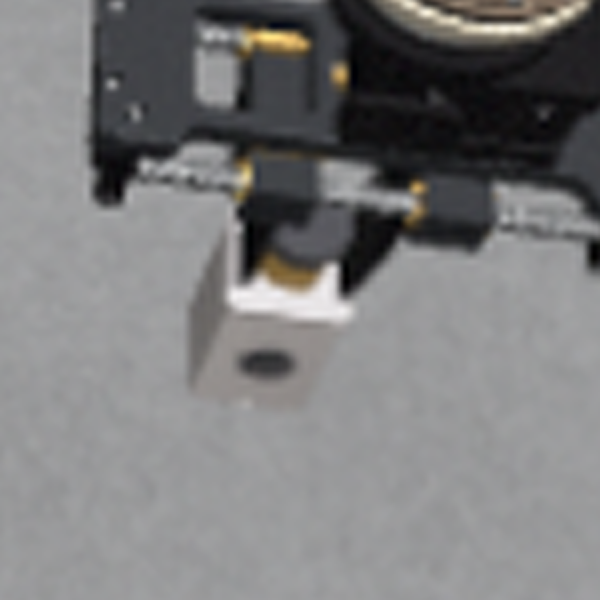

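The valve is upright: its top face shows and the front face corners match the 90° prediction to about 0.6 px. I'll lift gently and carry it over the plate.

Emit:
carry_out(grip=[1, 1, 1, 1, 1], linear=[[-0.015, 0, 0], [-0.03, 0, 0], [-0.05, 0, 0], [-0.06, 0, 0], [-0.06, 0, 0]], turn=[0, 0, 0, 0, 0])

```text
t: 16.2
eef_pos: [523.5, 247.8, 164.1]
tcp_rot: [0.609, 1.571, -2.35]
ft_force: [1.2, 0.2, -3.0]
opening: 0.307
```

Emit:
carry_out(grip=[1, 1, 1, 1, 1], linear=[[-0.04, 0, 0], [-0.015, 0.01, 0], [0, 0.025, 0], [0, 0.045, 0.002], [0, 0.06, 0.002]], turn=[0, 0, 0, 0, 0])

```text
t: 16.7
eef_pos: [533.9, 177.6, 188.7]
tcp_rot: [0.066, 1.569, -2.892]
ft_force: [0.1, -0.3, -2.3]
opening: 0.305
```

Emit:
carry_out(grip=[1, 1, 1, 1, 1], linear=[[0, 0.065, 0.002], [0, 0.065, 0.0016], [0, 0.065, 0], [0, 0.065, 0], [0, 0.06, 0]], turn=[0, 0, 0, 0, 0])

```text
t: 17.2
eef_pos: [561.2, 18.6, 188.7]
tcp_rot: [-0.151, 1.568, -3.111]
ft_force: [0.9, -0.9, -3.5]
opening: 0.303
```

Emit:
carry_out(grip=[1, 1, 1, 1, 1], linear=[[0, 0.055, 0], [0, 0.04, 0], [0, 0.025, 0], [0, 0.012, 0], [0, 0.003, 0]], turn=[0, 0, 0, 0, 0])

```text
t: 17.7
eef_pos: [573.9, -45.7, 189.6]
tcp_rot: [-0.359, 1.57, 2.965]
ft_force: [0.0, -0.0, -3.3]
opening: 0.305
```

```bash
python3 m.py;python3 -c "
from ang import *
tab(env.state()['eef_pos'],phis=(75,90,105))"
```

```text
tcp [573.9 -45.7 189.6] [ 0.  -0.  -3.3] [ 0.062 -0.02   0.01 ] 0.305
scene grasp px 324 166
  white 1618.0 [[298.5, 204.60000610351562], [305.5, 164.60000610351562], [351.5, 172.6999969482422], [344.3999938964844, 212.6999969482422]]
  white 108.5 [[290.70001220703125, 224.0], [293.20001220703125, 206.5], [307.3999938964844, 208.5], [304.8999938964844, 226.0]]
  white 26.0 [[351.3999938964844, 202.60000610351562], [352.20001220703125, 197.89999389648438], [359.29998779296875, 199.10000610351562], [358.5, 203.8000030517578]]
top grasp px 313 188
  white 22.5 [[338.0, 214.0], [338.0, 203.0], [342.0, 203.0], [342.0, 214.0]]
75 corners [[315.1, 175.9], [331.9, 178.1], [330.2, 197.7], [314.2, 195.4]] L 19.6 W 17.0 dir [-0.9 19.6]
90 corners [[315.4, 175.6], [332.1, 177.8], [331.3, 191.9], [315.6, 189.8]] L 14.2 W 16.8 dir [ 0.2 14.2]
105 corners [[315.9, 174.4], [332.4, 176.7], [332.6, 184.7], [317.1, 182.6]] L 8.3 W 16.7 dir [1.2 8.2]
```

Emit:
carry_out(grip=[1, 1, 1, 1, 1], linear=[[0.012, 0, 0], [0.015, 0, 0], [0.008, 0, 0], [0, 0, 0], [0, 0, 0]], turn=[0, 0, 0, 0, 0])

```text
t: 18.3
eef_pos: [574.2, -45.2, 172.6]
tcp_rot: [0.157, 1.571, -2.801]
ft_force: [-0.7, -0.0, -1.7]
opening: 0.306
```

Emit:
carry_out(grip=[1, 1], linear=[[0.003, 0, 0], [0, 0, 0]], turn=[0, 0])

```text
t: 18.5
eef_pos: [574.2, -45.4, 171.2]
tcp_rot: [2.114, 1.571, -0.845]
ft_force: [-0.4, 0.4, -3.3]
opening: 0.305
```

Emit:
carry_out(grip=[1, 1], linear=[[0.003, 0, 0], [0, 0, 0]], turn=[0, 0])

```text
t: 18.7
eef_pos: [574.1, -45.4, 169.6]
tcp_rot: [0.236, 1.571, -2.723]
ft_force: [0.2, -0.4, -2.8]
opening: 0.305
```

Emit:
carry_out(grip=[1, 1], linear=[[0.003, 0, 0], [0, 0, 0]], turn=[0, 0])

```text
t: 18.9
eef_pos: [574.6, -45.4, 168.6]
tcp_rot: [2.758, 1.57, -0.2]
ft_force: [1.0, 0.2, 1.6]
opening: 0.308
```

Emit:
carry_out(grip=[1, 1], linear=[[0.003, 0, 0], [0, 0, 0]], turn=[0, 0])

```text
t: 19.1
eef_pos: [575.4, -45.4, 168.3]
tcp_rot: [2.84, 1.567, -0.119]
ft_force: [1.8, 2.1, 10.8]
opening: 0.304
```

Contact is at z≈168.8, as predicted (168). I'll unload slightly, release, and back straight up.

Emit:
carry_out(grip=[1, -0.4, -0.4, -0.4, -0.4], linear=[[-0.002, 0, 0], [0, 0, 0], [0, 0, 0], [0, 0, 0], [0, 0, 0]], turn=[0, 0, 0, 0, 0])

```text
t: 19.6
eef_pos: [574.0, -45.4, 167.5]
tcp_rot: [-0.14, 1.57, -3.099]
ft_force: [-0.1, -0.2, -0.2]
opening: 0.589
```

Emit:
carry_out(grip=[-0.4, -0.4, -0.4, -0.4, -0.4], linear=[[0, 0, 0], [0, 0, 0], [-0.02, 0, 0], [-0.05, 0, 0], [-0.08, 0, 0]], turn=[0, 0, 0, 0, 0])

```text
t: 20.1
eef_pos: [573.3, -45.2, 242.6]
tcp_rot: [-0.352, 1.567, 2.973]
ft_force: [0.4, -0.5, -0.0]
opening: 0.699
```

```bash
python3 m.py; python3 -c "
from h import *
b=cams.read_camera('scene')
cv2.imwrite('pics/m3.png',cv2.resize(b[140:240,260:380],(720,600),interpolation=cv2.INTER_CUBIC))"
```

```text
tcp [573.3 -45.2 242.6] [ 0.4 -0.5 -0. ] [-0.008  0.057 -0.008] 0.699
scene grasp px 325 153
  white 1546.5 [[298.5, 204.60000610351562], [305.29998779296875, 166.39999389648438], [351.20001220703125, 174.60000610351562], [344.3999938964844, 212.8000030517578]]
  white 26.0 [[351.3999938964844, 202.60000610351562], [352.20001220703125, 197.89999389648438], [359.29998779296875, 199.10000610351562], [358.5, 203.8000030517578]]
  white 25.5 [[353.0, 156.1999969482422], [363.0, 150.0], [366.5, 155.6999969482422], [356.6000061035156, 161.89999389648438]]
top grasp px 311 184
  white 22.5 [[338.0, 214.0], [338.0, 203.0], [342.0, 203.0], [342.0, 214.0]]
```

View pics/m3.png

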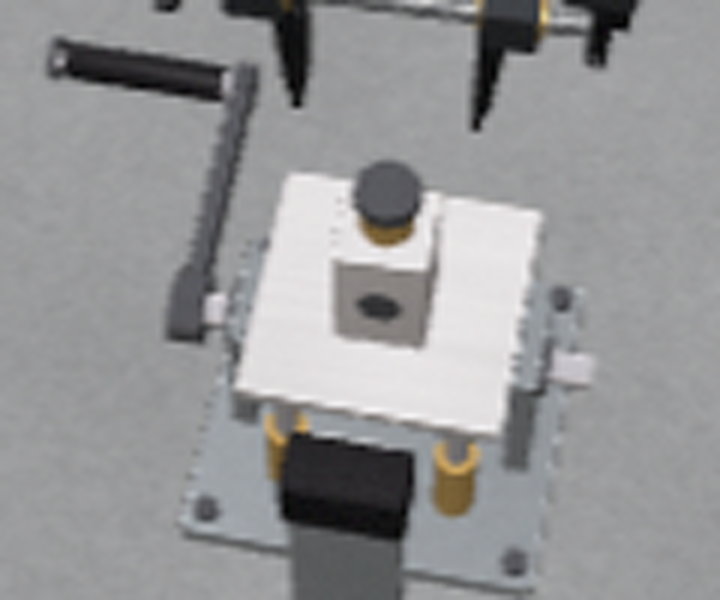

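The valve stands upright in the middle of the plate, clear of the gripper, with the lever down at left. Now I move over the sleeve and turn the jaws to the stand's x axis.

Emit:
carry_out(grip=[-0.4, -0.4, -0.4, -0.4, -0.4], linear=[[0, 0.056, 0.049], [0, 0.056, 0.049], [0, 0.056, 0.049], [0, 0.056, 0.049], [0, 0.057, 0.049]], turn=[0, 0, 0, 0, 0])

```text
t: 20.75
eef_pos: [478.0, -206.7, 242.3]
tcp_rot: [-0.617, 1.57, 2.708]
ft_force: [-0.7, -0.8, -1.1]
opening: 0.7
```

Emit:
carry_out(grip=[-0.4, -0.4, -0.4, -0.4, -0.4], linear=[[0, 0, 0], [0, 0, 0], [0, 0, 0], [0, 0, 0], [0, 0, 0]], turn=[-0.045, -0.045, -0.045, -0.045, -0.045])

```text
t: 21.25
eef_pos: [478.9, -205.6, 242.3]
tcp_rot: [-1.339, 1.57, 2.698]
ft_force: [0.3, 0.3, 0.6]
opening: 0.698
```

Emit:
carry_out(grip=[-0.4, -0.4, -0.4, -0.4, -0.4], linear=[[0, 0, 0], [0, 0, 0], [0, 0, 0], [0, 0, 0], [0, 0, 0]], turn=[-0.045, -0.045, -0.045, -0.045, -0.045])

```text
t: 21.75
eef_pos: [478.9, -205.6, 242.2]
tcp_rot: [-2.048, 1.57, 2.696]
ft_force: [-0.3, -0.6, 0.2]
opening: 0.699
```

Emit:
carry_out(grip=[-0.4, -0.4, -0.4], linear=[[0, 0, 0], [0, 0, 0], [0, 0, 0]], turn=[-0.038, 0, 0])

```text
t: 22.05
eef_pos: [479.0, -205.7, 242.4]
tcp_rot: [-2.149, 1.57, 2.705]
ft_force: [-0.4, 0.3, -0.5]
opening: 0.699
```

```bash
cat > w.py <<'E'
import sys
from h import *
from scipy.spatial.transform import Rotation as R
s=env.state();M=R.from_euler('xyz',s['tcp_rot']).as_matrix()
print(s['eef_pos'].round(1),'theta',np.degrees(np.arctan2(M[1,1],M[0,1])).round(2))
if len(sys.argv)>3: print('units',(M.T@(np.float64(sys.argv[1:4])-s['eef_pos'])/500).round(4))
E
python3 w.py 478.6 -206 52
```

```text
[ 479.  -205.7  242.4] theta 8.11
units [ 0.3809 -0.0008  0.0006]
```

Emit:
carry_out(grip=[-0.4, -0.4, -0.4, -0.4, -0.4], linear=[[0.07, 0, 0], [0.09, 0, 0], [0.09, 0, 0], [0.08, 0, 0], [0.05, 0, 0]], turn=[0, 0, 0, 0, 0])

```text
t: 22.55
eef_pos: [478.2, -205.2, 50.1]
tcp_rot: [-2.222, 1.568, 2.632]
ft_force: [-0.4, 0.3, -0.1]
opening: 0.7
```

Emit:
carry_out(grip=[1, 1, 1, 1, 1], linear=[[0, 0, 0], [0, 0, 0], [0, 0, 0], [0, 0, 0], [0, 0, 0]], turn=[0, 0, 0, 0, 0])

```text
t: 23.05
eef_pos: [479.6, -206.0, 53.8]
tcp_rot: [0.855, 1.569, -0.571]
ft_force: [1.0, -0.1, -0.6]
opening: 0.333
```

Emit:
carry_out(grip=[1, 1, 1, 1, 1], linear=[[0, 0, 0], [0, 0, 0], [0, 0, 0], [0, 0, 0], [0, 0, 0]], turn=[0, 0, 0, 0, 0])

```text
t: 23.55
eef_pos: [477.5, -205.9, 52.6]
tcp_rot: [-1.817, 1.568, 3.041]
ft_force: [-10.6, -5.9, 2.5]
opening: 0.182
```

The sleeve is gripped (17 mm against 18 mm). Now I swing it along the 120 mm arc from 7° to 90°.

Emit:
carry_out(grip=[1, 1, 1, 1, 1], linear=[[-0.017, 0, 0], [-0.017, 0.0033, 0], [-0.016, 0.006, 0], [-0.016, 0.006, 0], [-0.0155, 0.008, 0]], turn=[0, 0, 0, 0, 0])

```text
t: 24.05
eef_pos: [490.2, -204.0, 94.2]
tcp_rot: [-1.708, 1.569, -3.133]
ft_force: [-5.8, -4.5, -1.9]
opening: 0.181
```

Emit:
carry_out(grip=[1, 1, 1, 1, 1], linear=[[-0.0155, 0.008, 0], [-0.014, 0.01, 0], [-0.014, 0.01, 0], [-0.0125, 0.012, 0], [-0.0125, 0.012, 0]], turn=[0, 0, 0, 0, 0])

```text
t: 24.55
eef_pos: [516.5, -200.1, 128.4]
tcp_rot: [-1.811, 1.57, 3.047]
ft_force: [-1.7, -2.0, -6.4]
opening: 0.182
```

```bash
python3 m.py | head -1
```

```text
tcp [ 516.5 -200.1  128.4] [-1.7 -2.  -6.4] [-0.18   0.133  0.101] 0.182
```

Emit:
carry_out(grip=[1, 1, 1, 1, 1], linear=[[-0.0105, 0.014, 0], [-0.0105, 0.014, 0], [-0.0085, 0.015, 0], [-0.0085, 0.015, 0], [-0.006, 0.0163, 0]], turn=[0, 0, 0, 0, 0])

```text
t: 25.15
eef_pos: [552.7, -194.7, 150.4]
tcp_rot: [-1.853, 1.57, 3.005]
ft_force: [-8.5, 0.8, 8.7]
opening: 0.183
```

Emit:
carry_out(grip=[1, 1, 1, 1, 1], linear=[[-0.006, 0.0163, 0], [-0.004, 0.017, 0], [-0.004, 0.017, 0], [-0.0013, 0.0174, 0], [-0.0013, 0.0174, 0]], turn=[0, 0, 0, 0, 0])

```text
t: 25.65
eef_pos: [595.3, -188.2, 158.6]
tcp_rot: [-2.712, 1.57, 2.145]
ft_force: [-5.0, 0.9, 0.8]
opening: 0.181
```

Emit:
carry_out(grip=[1, 1, 1, 1, 1], linear=[[0, 0, 0], [0, 0, 0], [0, 0, 0], [0, 0, 0], [0, 0, 0]], turn=[0, 0, 0, 0, 0])

```text
t: 26.15
eef_pos: [594.9, -188.3, 158.5]
tcp_rot: [2.859, 1.57, 1.433]
ft_force: [-3.6, 3.3, 4.9]
opening: 0.181
```

```bash
python3 w.py
python3 - <<'E'
from h import *
from ang import proj
im=cams.read_camera('scene');g=cv2.cvtColor(im,cv2.COLOR_BGR2GRAY)
p=np.array([575.3,-45.5,129]);x=np.array([.989,.146,0]);y=np.array([-.146,.989,0])
# predicted plate corners at the highest lift, and measured plate blob; valve cap top predicted / measured
print('pred plate',proj('scene',[p+60*(a*x+b*y) for a,b in((-1,-1),(-1,1),(1,1),(1,-1))]).round(1).tolist())
for c in blobs((g>165).astype(np.uint8),(280,140,365,220))[:2]: print('plate',cv2.contourArea(c),cv2.boxPoints(cv2.minAreaRect(c)).round(1).tolist())
print('pred cap top',proj('scene',[p+[0,0,95]]).round(1).tolist(),'at low lift',proj('scene',[p+[0,0,79]]).round(1).tolist())
for c in blobs((g<100).astype(np.uint8),(305,145,345,195),10): print('dark',cv2.contourArea(c),np.round(cv2.minAreaRect(c)[0],1),cv2.boundingRect(c))
E
```

```text
[ 594.9 -188.3  158.5] theta 8.31
pred plate [[307.1, 164.0], [349.9, 171.0], [342.7, 208.8], [297.4, 200.9]]
plate 1571.5 [[296.6000061035156, 201.39999389648438], [303.0, 163.1999969482422], [351.5, 171.1999969482422], [345.1000061035156, 209.5]]
plate 24.5 [[351.29998779296875, 202.5], [352.20001220703125, 197.8000030517578], [359.20001220703125, 199.1999969482422], [358.20001220703125, 203.8000030517578]]
pred cap top [[324.7, 165.2]] at low lift [[324.7, 168.9]]
dark 89.5 [324.  169.4] (319, 163, 11, 14)
dark 17.0 [322.5 187.5] (319, 186, 8, 4)
```

The sleeve is 1.5 mm from its straight-up point, and the plate, cap and port have all shifted up by the 16 mm of lift. Handing in.

```bash
python3 -c "
from h import *
s=env.state();print(s['t'],s['eef_pos'].round(1),s['ft_force'].round(1),s['opening'],abs(s['qvel']).max());print(env.job_done())"
```

```text
26.2 [ 594.9 -188.3  158.5] [-5.   3.8  5.3] 0.18040059074432566 0.0010278318766332117
the job is handed in; nothing more can be done
None
```

The valve stands cap up near the middle of the lift plate, and the gripper is holding the lever straight up. I handed the job in at 26.2 s of the 53 s allowed. It reported no verdict, so the results below are from my own last checks.

**What I did:** The tool can only turn about its vertical axis, so I gripped the valve by its cap. Quick upward moves let the base swing down in the pads, and dragging the base edge on the bench brought it upright. I then set it on the plate, let go, and swung the lever up by its sleeve.

**Last checks:**
- **Lever:** the sleeve was within about 1.5 mm of its straight-up point. The fingers held it at 17 mm opening (the sleeve is 18 mm), and the arm was still.
- **Lift:** the plate, cap and port all moved up in the picture by about 16 mm, the full lift.
- **Valve:** it was upright after I let go of it on the plate, about 1 mm off centre by the arm's position reading. Its cap and port kept the same spacing in the picture during the lift, so it did not tilt.
- **Carton, roll and jar:** my moves stayed clear of all three, but I did not measure them again at the end.

**What failed or disagreed:**
- **Fingertip height:** the fingertips were about 33 mm higher than the reported tool height and stated tip length imply. My first grasp closed above the valve, so I found the real height by touching the bench.
- **First swing-up:** the valve did not turn on the first try because pad friction held it nearly level.

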